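Hold a tube block home in the code reader's corner

TASK

Raise the tube reader's flip-up display from wherever it has been left to its reading angle, about 105 degrees from closed (leaning slightly back past upright), and leave it standing there. Then pick up the oblong 24-tube aluminium block, set it gently flat on the reader's glass with its bevelled corner towards the corner where the two fences meet, and press it squarely home so that it bears on both fences at once. Finish while still holding it gripped and pressed into the corner for the scan; leave everything else where it is.

Things in the scene. Friction and masses are not known exactly. Their poses are not given: they have to be found in the camera images.
- reader: Tube-block code reader, fixed: white housing 165 (x) x 180 (y) x 55 mm high; its flat top (the deck) carries a flush glass window. Origin: centre of the underside. At zero yaw x points away from the robot, y to its left; yawed up to 0.3 rad. Two aluminium fences on the deck meet near its back left (+x, +y) corner; front and right sides are open.
- fence_back: Back fence, across the deck: 122 mm long along the reader's y, 8 mm thick, 12 mm high. Origin: centre of its underside, on the deck; its axes are parallel to the reader's. The face that the block must touch looks to the reader's -x and lies 4 mm to -x of this origin.
- fence_left: Left fence, along the deck's left side: 104 mm long along the reader's x, 8 mm thick, 12 mm high. Origin: centre of its underside, on the deck; axes parallel to the reader's. The face that the block must touch looks to the reader's -y and lies 4 mm to -y of this origin.
- reader_corner (a point): The point on the deck where the inner faces of the two fences meet: at (30, 68, 55) mm in the reader's frame, axes parallel to the reader's. A block that is fully home fills the quarter to -x and -y of it. Friction on the deck and along a fence can take 5 to 12 N of a sideways push, so push with 10 to 20 N towards each fence and little downward.
- lid (a joint): Angle of the display lid in rad: 0 closed (lying flat over the deck, 14 mm above it), growing as its front edge is raised; 1.57 upright, 1.83 the reading angle (105 degrees), stop at 2.35. It starts slightly ajar, between 0.05 and 0.40. The hinge is stiff: the lid stays where it is left, and moving it takes about 3 to 6 N at the tab.
- lid_hinge (a point): Middle of the lid's hinge axis, which runs along the reader's y at (67.5, 0, 75) mm in the reader's frame; axes parallel to the reader's. The lid is a white panel 12 mm thick, 176 mm wide and 145 mm from hinge to front edge, with the screen on its underside; at 105 degrees the end of its tab stands 257 mm above the cart.
- lid_tab (a point): Place to hold the lid's grey lift tab, 175 mm from the hinge axis. The tab, 24 mm wide (reader's y), 12 thick, juts 43 mm from the middle of the lid's front edge, in its plane; this point is 30 mm out. Lid closed: 25 mm before the housing, 75 mm above the cart. Pinched by its two sides (fingers pointing down, closing along the reader's y) it turns between them. x points to the hinge.
- block: Oblong machined aluminium block, 24 tube places (4 x 6), loose, about 0.45 kg: 60 (x) x 95 (y) x 50 mm high, caps 6 mm above its top; its +x +y corner is bevelled by 12 mm. Origin: centre of the underside. Starts yawed up to 0.7 rad. Home: reader's yaw, origin 30 mm to -x and 47.5 to -y of reader_corner. Grip across its 60 mm, fingertips over 14 mm above its foot to clear the fences.
- block_bevel (a point): Middle of the block's bevelled corner face, at its foot: (24, 41.5, 0) mm in the block's frame, same axes. With the block home it lies 6 mm to -x and 6 mm to -y of reader_corner.
- square_block: Another aluminium block, square, 62 x 62 x 45 mm, with 9 larger tube places and no bevel; loose. Not wanted: leave it alone. It may lie nearer or farther than the oblong block (the two change places). Origin: centre of the underside.
- jar: Clear open weighing jar, 90 mm across and 115 mm high, standing on the pan of the balance at the right, its mouth about 180 mm above the cart; loose, leave alone. Origin: centre of its underside.
- chip_scanner: White hand-held chip scanner lying in front of the robot, about 165 x 72 x 28 mm; loose, leave alone. Origin: on its underside, near the middle of its length.
- notebook: Spiral notebook, 150 x 105 x 12 mm, at the left; loose, leave alone. Origin: centre of its underside.
- marker: Marker pen lying left of the reader, 128 mm long, 13 mm thick; loose, leave alone. Origin: centre of its underside.
- spray_bottle: White spray bottle behind the reader on the left, 72 mm across, about 200 mm high; loose, leave alone. Origin: centre of its underside.
There are look-alikes about, which are no part of the job. Leave any orange or purple look-alike of the block alone.

How it is judged:
By the outcome, as a careful person would: the job done as asked, in the order asked, and still so for the second after the job is handed in, while the arm keeps its last pose, push and grip.
It also fails if it takes over 72 s, if anything falls off the work surface, if the arm or the gripper's body presses on something with over 40 N, if the wrist force passes 120 N, or if a joint passes its speed limit or range.

ROBOT

A 6-joint arm with a two-finger parallel gripper is mounted at the origin on the work surface. World frame = base frame: x ahead of the robot, y to its left, z up, the work surface at z = 0. Lengths are in m, angles in rad, forces in N, time in s.
With the tool pointing down it reaches from about 0.275 to 0.85 m from the base axis. Payload 5.2 kg.
Tool frame: the origin (TCP) lies at the very end of the fingers, on their centre line; the grasp point (between the pads) lies 19 mm behind it; z points along the fingers, y is the line along which they close (so a half turn about z gives the same grasp; the last joint's range is limited). The gripper opens to 85 mm and grips with 20 to 120 N. Pads are 22 mm wide; open, the fingers measure 114 mm over their backs; the gripper's body (76 mm by 85 mm) begins 54 mm behind the grasp point. The pads swing forward as they close: fully open they stand 13 mm farther back than shut.
Start: joints at [-1.318, 0.259, 1.535, -0, 1.348, -0.203], TCP at [0.242, -0.494, 0.231] pointing down, gripper open.
Joint ranges: [-3.14, 3.14], [-0.91, 2.08], [0.19, 2.58], [-1.22, 4.36], [0.22, 2.71], [-3.12, 3.12]. Speed limits (rad/s): [2.57, 2.57, 3.14, 3.14, 3.14, 3.14].

INTERFACE

Orientations are given as a unit quaternion [w, x, y, z].
In Python, from station import env, command_gripper, solver, eyes, order, monitor gives the robot as it stands. Calls block until the motion is done:
- env.move_pose(position, orientation): joint-space move of the TCP to a pose.
- env.movel(position, rate=0.15, attitude=None, f_stop=None): straight line of the TCP; attitude=None keeps the orientation; rate is the mean speed in m/s. With f_stop (N) it stops when the force on the tool has changed by that much, and returns True; else False.
- env.goto_joints(angles): joint-space move.
- command_gripper(opening): finger opening in m; the grip force is fixed at half the most; returns when the fingers have stopped.
- env.hold(seconds).
- solver.ik(position, orientation): joint angles nearest the present ones, or None.
- eyes.capture(name): name is "scene" or "side" or "wrist"; returns a dict with "image" (400x640x3 uint8, blue, green, red), "fx", "fy", "cx", "cy" (pixels), "position" and "orientation" of the camera in the world. Camera axes: x right, y down, z forward; pixel columns grow to the right and rows downward; lengths in m; the calibration is good to about 2 mm. The wrist camera is an equidistant fisheye: a pixel r from the principal point sees the ray r / f radians off the axis. A picture is of the moment at which its call begins. There is no depth.
A pose or a line that the arm cannot do raises env.Unreachable and nothing moves.
- order.job_done(): hands the job in; it is judged then, once.
Readings, each from a call of its own:
- monitor.current_time_s(): time.
- monitor.current_qpos(): joint angles.
- monitor.current_qvel(): joint speeds.
- monitor.current_tau(): joint torques, N m.
- monitor.current_position(): TCP position.
- monitor.current_tcp_rot(): TCP orientation.
- monitor.current_ft_force(): force on the tool from outside, world axes, zero at the start.
- monitor.current_moment(): the same for the moment, N m.
- monitor.current_gripper_width(): finger opening in m.
- monitor.current_finger_force(): force on a finger pad.
Only numpy, scipy, OpenCV 4.12 (cv2) and the standard library are available. Lean on these libraries where they do the work, as an engineer would, in place of code of your own. Each camera call takes 0.05 s, during which the arm holds its last target. There are 200 camera calls.

## Working session

There is one attempt and no reset: what is moved stays moved. The work goes in short steps, each a Python script; the robot and the scene stay as the last script left them, time stands still between calls to the robot, and variables do not carry over. Pictures are saved under pics/ and viewed, at most 10 in all, crops included, and the job is handed in when it is done.

```bash
ls; mkdir -p pics; python3 - <<'E'
from station import env, command_gripper, solver, eyes, order, monitor
import cv2,numpy as np
ims=[]
for n in("scene","side"):
    d=eyes.capture(n); cv2.imwrite(f"pics/{n}0.png",d["image"])
    print(n,d["fx"],d["fy"],d["cx"],d["cy"],d["position"],d["orientation"])
print(monitor.current_time_s(),monitor.current_tcp_rot())
E
```

```text
pics
scene 361.07281394348524 361.07281394348524 320.89637848887565 195.7381016398421 [0.9988815  0.66021132 0.86735812] [-0.12021462  0.24564666  0.87915907 -0.39023774]
side 509.707360434751 509.707360434751 318.6344449698 193.3336561026355 [-0.04099319  0.80902721  0.98654982] [ 0.1140667  -0.2598343   0.87496721 -0.39231021]
0.1 [-8.03774756e-04  9.74144500e-01  2.25924425e-01 -2.04514145e-05]
```

View pics/scene0.png

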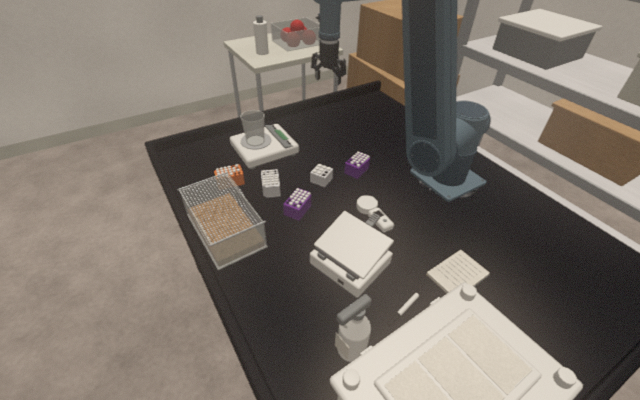

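View pics/side0.png

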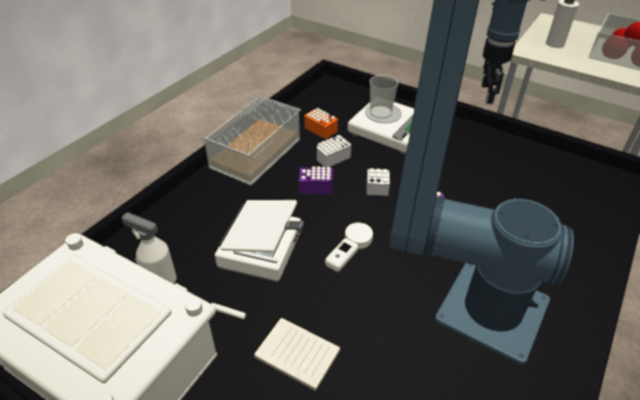

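The oblong block is at about (271,182) in scene and (333,150) in side. The reader is at about (350,255) in scene and (258,240) in side. I'll enlarge both.

```bash
cat > h.py <<'E'
import numpy as np,cv2
from scipy.spatial.transform import Rotation as R
def rot(q): return R.from_quat([q[1],q[2],q[3],q[0]])
def ray(d,uv,fish=False):
    x=(uv[0]-d["cx"])/d["fx"];y=(uv[1]-d["cy"])/d["fy"]
    if fish:
        r=np.hypot(x,y);s=np.sin(r)/max(r,1e-9);v=np.array([x*s,y*s,np.cos(r)])
    else: v=np.array([x,y,1.])
    v=rot(d["orientation"]).apply(v);return np.array(d["position"]),v/np.linalg.norm(v)
def onz(d,uv,z,fish=False):
    p,v=ray(d,uv,fish);return p+v*(z-p[2])/v[2]
def tri(d1,a,d2,b,f1=False,f2=False):
    p,u=ray(d1,a,f1);q,v=ray(d2,b,f2)
    s=np.linalg.lstsq(np.c_[u,-v],q-p,rcond=None)[0]
    A=p+s[0]*u;B=q+s[1]*v;return (A+B)/2,np.linalg.norm(A-B)
def proj(d,P,fish=False):
    v=rot(d["orientation"]).inv().apply(np.array(P)-d["position"])
    if fish:
        r=np.hypot(v[0],v[1]);t=np.arctan2(r,v[2]);x,y=v[0]/r*t,v[1]/r*t
    else: x,y=v[0]/v[2],v[1]/v[2]
    return np.array([d["cx"]+d["fx"]*x,d["cy"]+d["fy"]*y])
def down(yaw):
    """tool pointing down; tool y (closing line) at angle yaw+90deg: yaw = direction of tool x"""
    q=(R.from_euler('z',yaw)*R.from_euler('x',np.pi)).as_quat();return [q[3],q[0],q[1],q[2]]
E
python3 - <<'E'
import cv2,numpy as np
a=cv2.imread("pics/scene0.png");b=cv2.imread("pics/side0.png")
f=lambda i,x,y,w,h:cv2.resize(i[y:y+h,x:x+w],(400,300),interpolation=cv2.INTER_CUBIC)
cv2.imwrite("pics/c1.png",np.vstack([np.hstack([f(a,300,205,100,75),f(b,210,190,100,75)]),np.hstack([f(a,240,150,100,75),f(b,290,125,100,75)])]))
E
```

```text
(no output)
```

View pics/c1.png

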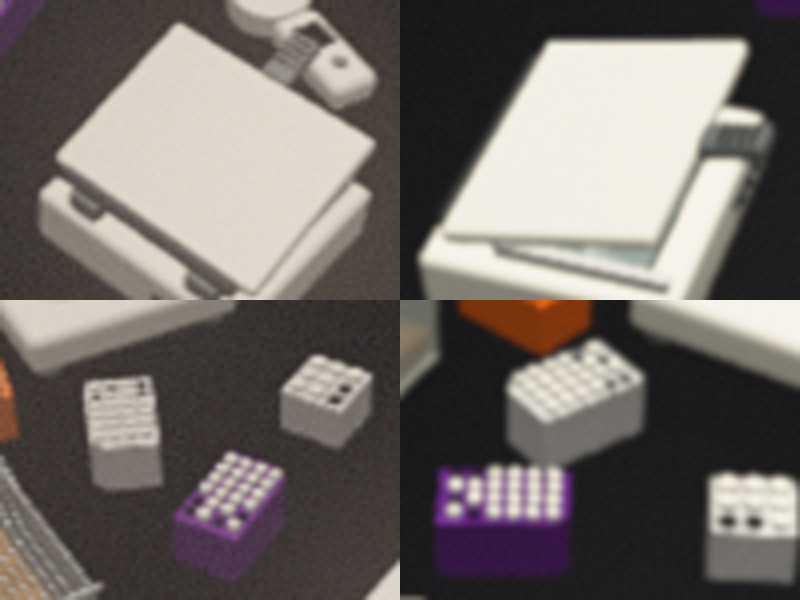

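The top row shows the lid, with all four corners visible in both views, and the tab at crop (290,60) and (735,140). The bottom row shows the oblong block. Its bevel isn't resolved, so I'll check that with the wrist camera.

```bash
python3 - <<'E'
from station import eyes
from h import *
s=eyes.capture("scene");d=eyes.capture("side")
S=lambda x,y,ox,oy:(ox+(x+.5)/4-.5,oy+(y+.5)/4-.5)
P={}
for n,a,b in[("FR",(180,25),(347,42)),("FL",(374,147),(257,243)),("BL",(250,293),(44,236)),("BR",(57,157),(148,40))]:
    P[n],e=tri(s,S(*a,300,205),d,S(*b,210,190));print(n,P[n].round(4),round(e,4))
ax=(P["FL"]+P["BL"]-P["FR"]-P["BR"]);yv=ax/np.linalg.norm(ax)
print("yaw",np.arctan2(-yv[0],yv[1]), "widths",np.linalg.norm(P["FL"]-P["FR"]),np.linalg.norm(P["BL"]-P["BR"]))
f=(P["FL"]+P["FR"]-P["BL"]-P["BR"])/2;print("len",np.linalg.norm(f),"ang",np.arcsin(f[2]/np.linalg.norm(f)), "yaw",np.arctan2(-f[1],-f[0]))
print("mid front",(P["FL"]+P["FR"])/2,"mid back",(P["BL"]+P["BR"])/2)
# block top corners at z=.05 & .056
for n,a,b in[("c1",(85,382),(108,375-300)),("c2",(151,378),(145,125)),("c3",(160,442),(243,82)),("c4",(90,452),(200,40))]:
    print(onz(s,S(a[0],a[1]-300,240,150),.05).round(4),onz(d,S(*b,290,125),.05).round(4))
E
```

```text
FR [0.5183 0.0447 0.1163] 0.004
FL [0.4677 0.2084 0.1111] 0.0049
BL [0.5977 0.2468 0.0771] 0.0003
BR [0.6493 0.0852 0.084 ] 0.0029
yaw 0.3046615551005344 widths 0.17144497777843667 0.16975857971076416
len 0.14034898056140635 ang 0.23844946226009964 yaw 0.29389513987180266
mid front [0.49300002 0.12652572 0.11369471] mid back [0.62353038 0.166032   0.08054481]
[ 0.6203 -0.3404  0.05  ] [ 0.6579 -0.2643  0.05  ]
[ 0.5655 -0.3154  0.05  ] [ 0.6    -0.2265  0.05  ]
[ 0.5998 -0.2294  0.05  ] [ 0.5659 -0.3139  0.05  ]
[ 0.6581 -0.248   0.05  ] [ 0.6226 -0.3434  0.05  ]
```

```bash
python3 - <<'E'
from station import env, command_gripper, solver, eyes, order, monitor
from h import *
env.move_pose([.45,.113,.25],down(.298))
print(monitor.current_position(),monitor.current_qpos().round(2) if hasattr(monitor.current_qpos(),'round') else monitor.current_qpos(),monitor.current_time_s())
w=eyes.capture("wrist");cv2.imwrite("pics/w1.png",w["image"])
np.save("w1.npy",{k:v for k,v in w.items() if k!="image"},allow_pickle=True)
for P in[(.4618,.1167,.1166),(.6243,.167,.075)]:print(proj(w,P,True))
print(w["fx"],w["cx"],w["cy"],w["position"],w["orientation"])
E
```

```text
[0.45029314 0.11235267 0.24995914] [ 0.    0.09  1.7  -0.    1.36  1.28] 2.4917
[325.45492031 178.00895334]
[324.92995147   7.36862795]
309.70691628693146 325.90691556579435 200.56844416561992 [0.52197088 0.13513799 0.39183071] [ 0.11965705  0.79504135 -0.58815444 -0.08755448]
```

View pics/w1.png

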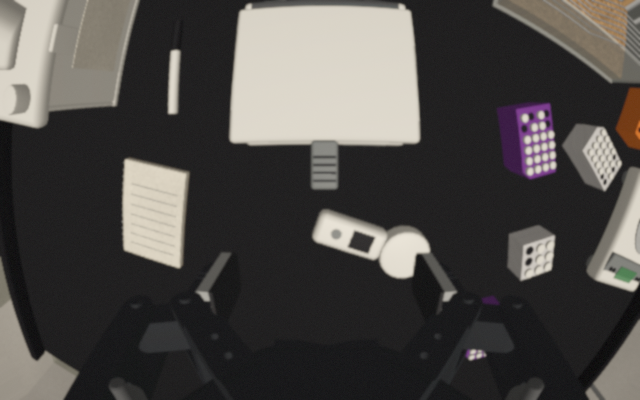

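The wrist view shows the tab at columns 311–338 and rows 141–190, with the lid's front edge from (231,141) to (420,143). That agrees with the estimate. I'll refine from these pixels, grip the tab and swing the lid up.

```bash
cat > arc.py <<'E'
from h import *
yaw=.298
def tabpt(H,th,r=.175):
    c=np.array([np.cos(yaw),np.sin(yaw),0])
    return H-c*r*np.cos(th)+np.array([0,0,r*np.sin(th)])
E
python3 - <<'E'
from station import env, command_gripper, solver, eyes, order, monitor
from arc import *
w=np.load("w1.npy",allow_pickle=True).item()
H=np.array([.6243,.167,.075])
a=onz(w,(231,141.5),.113,True);b=onz(w,(420,143),.113,True)
print(a,b,np.linalg.norm(a-b),"yaw",np.arctan2(-(a-b)[0],(a-b)[1]))
e=onz(w,(324.5,190),.122,True);print("tab end",e,"pred",tabpt(H,.24,.188)); 
print("tabpt",tabpt(H,.24))
# reader-frame residual
c=np.array([np.cos(yaw),np.sin(yaw),0]);l=np.array([-np.sin(yaw),np.cos(yaw),0])
print("res x,y",(e-tabpt(H,.24,.188))@c,(e-tabpt(H,.24,.188))@l,"front mid res",((a+b)/2-tabpt(H,.24,.145))@c,((a+b)/2-tabpt(H,.24,.145))@l)
# reachability of arc
q0=None
for th in np.arange(.24,1.95,.2):
    p=tabpt(H,th)+[0,0,-.019];q=solver.ik(p,down(yaw));print(round(th,2),p.round(3),None if q is None else np.round(q,2))
E
```

```text
[0.46937733 0.2106578  0.113     ] [0.51934522 0.04248493 0.113     ] 0.17543917967302217 yaw 0.2888145218012301
tab end [0.45211672 0.11464024 0.122     ] pred [0.44973695 0.11338362 0.11968809]
tabpt [0.4618078  0.11709113 0.11659796]
res x,y 0.002643835319918641 0.0005025121969283416 front mid res 0.004762043893301898 -0.0004955952837714727
0.24 [0.462 0.117 0.098] [ 0.01  0.27  1.89 -0.    0.99  1.29]
0.44 [0.473 0.121 0.131] [ 0.02  0.24  1.82 -0.    1.08  1.29]
0.64 [0.49  0.126 0.161] [ 0.03  0.24  1.74 -0.    1.16  1.3 ]
0.84 [0.513 0.133 0.186] [ 0.04  0.26  1.65 -0.    1.23  1.32]
1.04 [0.54  0.141 0.207] [ 0.06  0.29  1.55 -0.    1.3   1.33]
1.24 [0.57  0.15  0.222] [ 0.07  0.34  1.45 -0.    1.35  1.34]
1.44 [0.602 0.16  0.23 ] [ 0.08  0.39  1.35 -0.    1.4   1.35]
1.64 [0.636 0.171 0.231] [ 0.09  0.46  1.25 -0.    1.44  1.37]
1.84 [0.669 0.181 0.225] [ 0.1   0.52  1.16 -0.    1.46  1.38]
```

```bash
sed -i 's/^yaw=.298/yaw=.293/' arc.py; python3 - <<'E'
from station import env, command_gripper, solver, eyes, order, monitor
from arc import *
H=np.array([.6262,.1676,.075]);d=np.array([0,0,-.019])
p=tabpt(H,.24)+d
env.move_pose(p+[0,0,.06],down(yaw)); env.movel(p,.12)
print(monitor.current_ft_force())
command_gripper(0.0);print("w",monitor.current_gripper_width(),monitor.current_finger_force(),monitor.current_ft_force())
for th in np.linspace(.24,1.83,11)[1:]:
    env.movel(tabpt(H,th)+d,.12)
    print(round(th,2),np.round(monitor.current_ft_force(),1),round(monitor.current_gripper_width(),4))
print(monitor.current_time_s())
for n in("scene","side","wrist"):cv2.imwrite(f"pics/{n}2.png",eyes.capture(n)["image"])
a=cv2.imread("pics/scene2.png");b=cv2.imread("pics/side2.png");f=lambda i,x,y:cv2.resize(i[y:y+150,x:x+130],(400,460),interpolation=cv2.INTER_CUBIC)
cv2.imwrite("pics/c2.png",np.hstack([f(a,290,150),f(b,200,130)]))
E
```

```text
[-0.72369629 -0.44627561 -0.30183067]
w 0.02289775862551654 59.00090575218201 [-1.2729091  -1.60201839  2.96273481]
0.4 [ 0.9 -3.8 -0.5] 0.0227
0.56 [ 0.4 -5.6  1.2] 0.023
0.72 [ 0.5 -5.3  1.1] 0.0234
0.88 [ 0.5 -4.9  0.1] 0.0232
1.04 [ 1.3 -6.  -2. ] 0.0228
1.19 [ 1.9 -4.4 -2.6] 0.0226
1.35 [ 2.5 -5.5 -4.2] 0.0228
1.51 [ 2.  -5.  -3.8] 0.0227
1.67 [ 1.4 -4.9 -3.3] 0.0229
1.83 [ 1.5 -4.2 -1. ] 0.0229
8.075
```

View pics/c2.png

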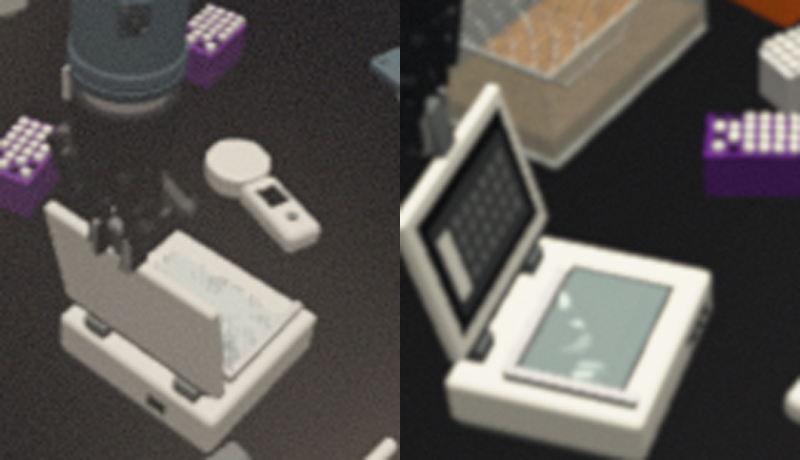

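The lid stands past upright, with the tab still between the fingers and the deck and fences now visible. I'll release it, rise clear, look at it again, and continue to above the block.

```bash
python3 - <<'E'
from station import env, command_gripper, solver, eyes, order, monitor
from arc import *
command_gripper(.085)
p=np.array(monitor.current_position());env.movel(p+[0,0,.09],.2)
# block above, tool y (closing) along block x (yaw -.39): tool x along block y
by=-.39
best=None
for t in(by+np.pi/2,by-np.pi/2):
    q=solver.ik([.58,-.30,.25],down(t));print(t,None if q is None else np.round(q,2))
    if q is not None and(best is None or abs(q[5])<abs(best[1][5])):best=(t,q)
env.goto_joints(best[1]);print(monitor.current_position(),best[0],monitor.current_time_s())
for n in("scene","side","wrist"):
    w=eyes.capture(n);cv2.imwrite(f"pics/{n}3.png",w["image"]);np.save(n+"3.npy",{k:v for k,v in w.items() if k!="image"},allow_pickle=True)
a=cv2.imread("pics/scene3.png");b=cv2.imread("pics/side3.png");f=lambda i,x,y:cv2.resize(i[y:y+120,x:x+100],(400,480),interpolation=cv2.INTER_CUBIC)
cv2.imwrite("pics/c3.png",np.hstack([f(a,300,180),f(b,195,150)]))
E
```

```text
1.1807963267948964 [-0.65  0.44  1.23  0.    1.47 -0.26]
-1.9607963267948967 [-0.65  0.44  1.23 -0.    1.47  2.88]
[ 0.58033298 -0.29920161  0.2497949 ] 1.1807963267948964 11.2417
```

View pics/c3.png

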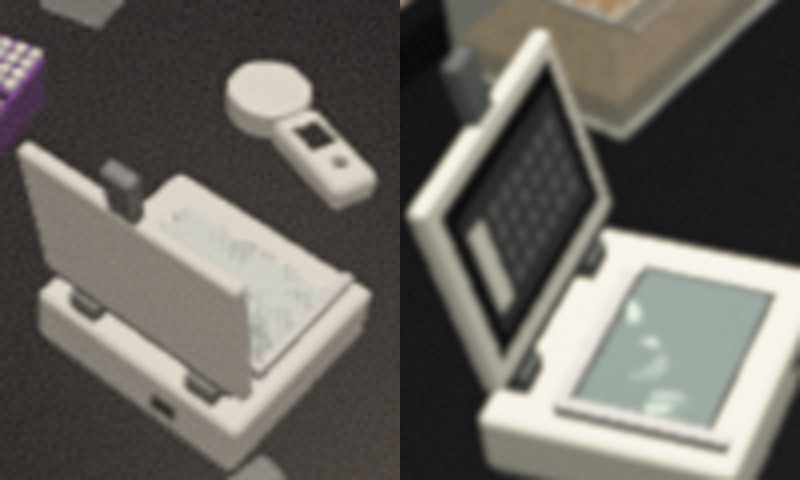

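View pics/wrist3.png

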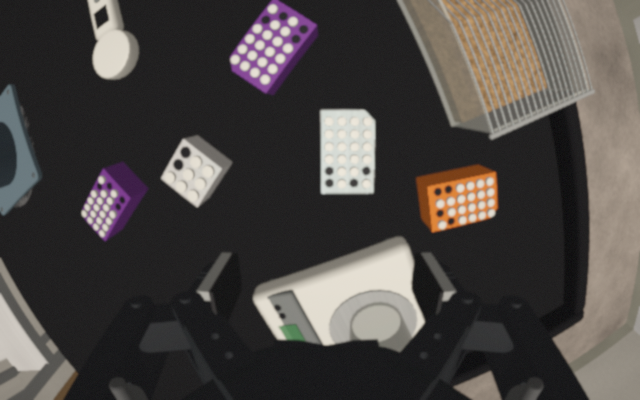

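In scene and side the lid stands free, and tab top is at crop (120,170)/(458,58). In the wrist view the oblong block spans columns 320–376 and rows 109–194, with its bevel at top right (370,113). That is its +x +y corner, as expected.

```bash
python3 - <<'E'
from station import env, command_gripper, solver, eyes, order, monitor
from arc import *
s,d,w=[np.load(n+"3.npy",allow_pickle=True).item() for n in("scene","side","wrist")]
S=lambda x,y,ox,oy:(ox+(x+.5)/4-.5,oy+(y+.5)/4-.5)
print("tab end",tri(s,S(122,170,300,180),d,S(58,50,195,150)))
H=np.array([.6262,.1676,.075]);print("pred",tabpt(H,1.83,.188))
im=cv2.imread("pics/wrist3.png");m=(im.min(2)>95).astype(np.uint8)*255
m=cv2.morphologyEx(m,cv2.MORPH_CLOSE,np.ones((9,9)))
n,l,st,c=cv2.connectedComponentsWithStats(m);k=l[150,347];print(st[k])
cn=max(cv2.findContours((l==k).astype(np.uint8),cv2.RETR_EXTERNAL,cv2.CHAIN_APPROX_NONE)[0],key=cv2.contourArea)[:,0]
pts=np.array([onz(w,p,.05,True)[:2] for p in cn],np.float32)
(cx,cy),sz,a=cv2.minAreaRect(pts*1000);print(cx,cy,sz,a)
box=cv2.boxPoints(((cx,cy),sz,a));print(box)
E
```

```text
tab end (array([0.66280077, 0.17853905, 0.26370074]), np.float64(0.004242734845157504))
pred [0.67233283 0.18151748 0.25671975]
[ 320  109   56   86 4697]
613.4122924804688 -283.62274169921875 (96.87892150878906, 62.35063171386719) 67.6990737915039
[[ 566.18744 -316.60895]
 [ 623.87445 -340.26923]
 [ 660.63715 -250.63654]
 [ 602.95013 -226.97626]]
```

```bash
python3 - <<'E'
from station import env, command_gripper, solver, eyes, order, monitor
from arc import *
by=-.389;p=np.array([.6127,-.2840,.022])
env.move_pose(p+[0,0,.07],down(by+np.pi/2))
print(env.movel(p,.1,f_stop=8))
command_gripper(.0);print("w",monitor.current_gripper_width(),monitor.current_finger_force(),np.round(monitor.current_ft_force(),1),monitor.current_position())
env.movel(p+[0,0,.16],.2);print(np.round(monitor.current_ft_force(),1),monitor.current_gripper_width())
env.move_pose([.44,-.12,.20],down(.6+np.pi/2))
H=np.array([.6262,.1676,0]);c=np.array([np.cos(yaw),np.sin(yaw),0]);l=np.array([-c[1],c[0],0])
O=H-.0675*c;T=O+c*(-.04)+l*(-.03)
env.move_pose(T+[0,0,.20],down(yaw+np.pi/2))
print(monitor.current_time_s(),monitor.current_position(),np.round(monitor.current_qpos(),2))
w=eyes.capture("wrist");cv2.imwrite("pics/w4.png",w["image"]);np.save("w4.npy",{k:v for k,v in w.items() if k!="image"},allow_pickle=True)
f=lambda x,y,z:proj(w,O+c*x+l*y+[0,0,z],True).round(1)
print("corner",f(.03,.068,.055),"fence back end",f(.03,-.054,.067),"left end",f(-.074,.068,.067),"deck FL",f(-.0825,.09,.055),"BL",f(.0825,.09,.055),"FR",f(-.0825,-.09,.055))
E
```

```text
False
w 0.05854531876414194 68.4289813041687 [-0.   0.9  5.2] [ 0.6133319  -0.28438265  0.02326418]
[ 0.2 -1.  -5. ] 0.058776944131660715
16.1583 [0.53237032 0.10684624 0.19944878] [-0.01  0.27  1.6  -0.    1.27 -0.3 ]
corner [401.4  84.8] fence back end [398.6 214.5] left end [286.5  82.1] deck FL [278.9  60.1] BL [453.7  66.9] FR [284.1 243.6]
```

View pics/w4.png

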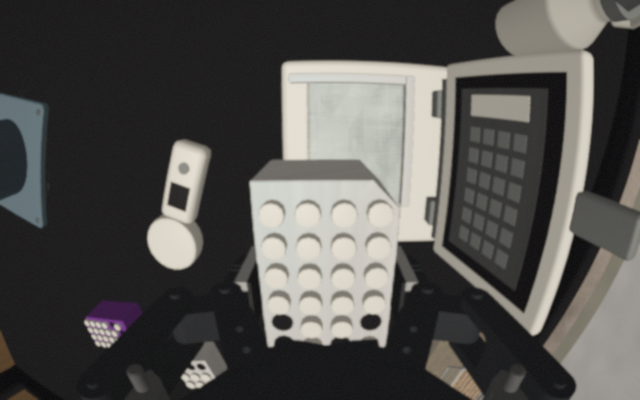

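The block is held square, with its bevel at top right (380,185). The left fence lies along row ~79 over columns 288–408, and the back fence's inner edge runs from about (407,82) to (402,205). I'll extract those edges to refine the reader's yaw and position.

```bash
python3 - <<'E'
import cv2
im=cv2.cvtColor(cv2.imread("pics/w4.png"),cv2.COLOR_BGR2GRAY)
for r in(95,120,150,180,200):print(r,"x395-418",im[r,395:419].tolist())
for r in(95,120,150):print(r,"x274-292",im[r,274:293].tolist())
for c in(300,330,360,390,400):print(c,"y54-88",im[54:89,c].tolist())
E
python3 -c "
import cv2
im=cv2.imread('pics/w4.png')[50:220,265:445]
cv2.imwrite('pics/c4.png',cv2.resize(im,None,fx=3.5,fy=3.5,interpolation=cv2.INTER_CUBIC))"
```

```text
95 x395-418 [197, 196, 194, 194, 194, 191, 188, 175, 154, 135, 148, 177, 198, 205, 205, 203, 202, 202, 202, 207, 213, 216, 216, 216]
120 x395-418 [189, 186, 184, 183, 183, 181, 173, 157, 137, 136, 166, 194, 204, 205, 204, 202, 202, 201, 202, 207, 214, 217, 217, 217]
150 x395-418 [188, 186, 184, 182, 181, 174, 156, 137, 141, 173, 197, 205, 206, 205, 203, 202, 205, 208, 214, 217, 217, 217, 217, 216]
180 x395-418 [194, 195, 194, 189, 176, 152, 140, 162, 192, 204, 207, 205, 204, 203, 204, 207, 214, 217, 217, 217, 217, 217, 217, 217]
200 x395-418 [182, 187, 182, 164, 141, 139, 169, 196, 206, 206, 205, 205, 203, 201, 204, 213, 217, 217, 217, 217, 218, 217, 217, 218]
95 x274-292 [31, 31, 30, 31, 30, 34, 55, 108, 158, 190, 204, 211, 217, 221, 223, 222, 223, 222, 223]
120 x274-292 [33, 31, 30, 32, 32, 34, 41, 76, 136, 180, 201, 209, 214, 219, 222, 223, 222, 223, 223]
150 x274-292 [31, 30, 30, 31, 29, 30, 36, 54, 105, 157, 189, 204, 211, 216, 220, 222, 222, 223, 223]
300 y54-88 [31, 33, 29, 28, 32, 52, 97, 146, 179, 196, 206, 214, 220, 222, 222, 222, 222, 221, 213, 205, 206, 211, 213, 214, 215, 215, 212, 199, 187, 200, 216, 222, 222, 222, 223]
330 y54-88 [33, 32, 30, 31, 37, 66, 116, 161, 186, 199, 208, 215, 219, 220, 221, 221, 220, 217, 209, 203, 207, 210, 212, 214, 214, 214, 208, 191, 174, 183, 194, 196, 195, 195, 197]
360 y54-88 [33, 30, 31, 32, 30, 44, 86, 138, 176, 193, 202, 210, 217, 219, 219, 219, 219, 218, 213, 203, 204, 208, 211, 212, 212, 211, 208, 198, 182, 182, 195, 201, 200, 200, 202]
390 y54-88 [31, 33, 29, 31, 30, 32, 38, 74, 126, 166, 188, 199, 207, 214, 216, 217, 217, 217, 218, 213, 206, 203, 205, 208, 209, 210, 210, 207, 198, 181, 173, 182, 188, 189, 193]
400 y54-88 [30, 33, 32, 29, 33, 32, 32, 46, 89, 142, 177, 193, 201, 209, 215, 216, 217, 217, 217, 215, 209, 200, 201, 206, 208, 208, 210, 208, 204, 189, 173, 176, 185, 189, 191]
```

View pics/c4.png

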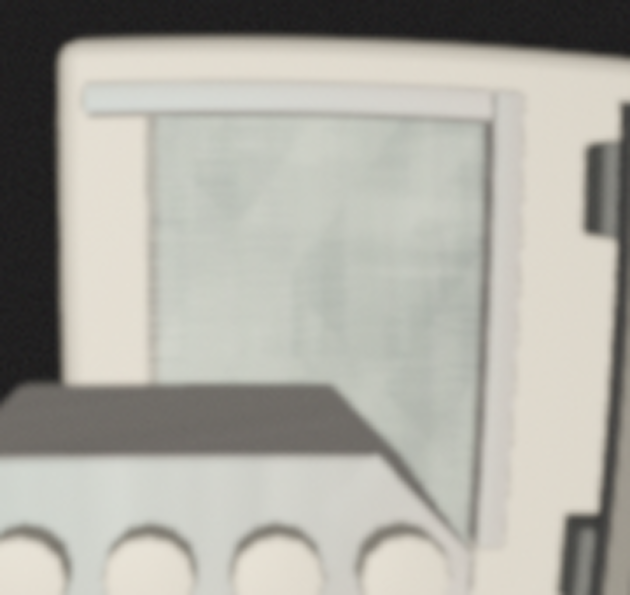

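```bash
python3 - <<'E'
from h import *
w=np.load("w4.npy",allow_pickle=True).item()
B=np.array([onz(w,p,.067,True)[:2] for p in[(405.8,95),(405.1,120),(403.9,150),(402.3,180),(401.05,200)]])
L=np.array([onz(w,p,.067,True)[:2] for p in[(300,81),(330,80.7),(360,81.1),(390,82.2),(400,82.9)]])
F=np.array([onz(w,p,.052,True)[:2] for p in[(280.9,95),(281.6,120),(282.1,150)]])
def line(P):
    v=cv2.fitLine(P.astype(np.float32),cv2.DIST_L2,0,1e-6,1e-6).ravel();return v[:2]*np.sign(v[1] if abs(v[1])>abs(v[0]) else v[0]),v[2:]
vb,pb=line(B);vl,pl=line(L);vf,pf=line(F)
print("yaw back",np.arctan2(-vb[0],vb[1]),"yaw left",np.arctan2(vl[1],vl[0]),"front",np.arctan2(-vf[0],vf[1]))
t=np.linalg.solve(np.c_[vb,-vl],pl-pb);C=pb+t[0]*vb;print("corner",C)
y=.293;c=np.array([np.cos(y),np.sin(y)]);l=np.array([-c[1],c[0]])
O=np.array([.6262,.1676])-.0675*c;P=O+.03*c+.068*l;print("pred",P,"diff c,l",(C-P)@c,(C-P)@l)
E
```

```text
yaw back 0.29367086 yaw left 0.29433003 front 0.29585
corner [0.5715877  0.22296068]
pred [0.57065804 0.22187099] diff c,l 0.0012047509536925417 0.0007747422330382816
```

```bash
cat > place.py <<'E'
from station import env, command_gripper, solver, eyes, order, monitor
from h import *
yaw=.294;c=np.array([np.cos(yaw),np.sin(yaw),0]);l=np.array([-c[1],c[0],0]);C=np.array([.5715,.2228,0])
z=np.array([0,0,1.])
def rd(): return np.array(monitor.current_ft_force())
def show(t,b):
    f=rd()-b;p=np.array(monitor.current_position())-C
    print(t,"F c,l,z",np.round([f@c,f@l,f[2]],1),"pos c,l,z mm",np.round(np.array([p@c,p@l,p[2]])*1e3,2),"M",np.round(monitor.current_moment(),2),round(monitor.current_time_s(),2))
E
python3 - <<'E'
from place import *
G=C-.038*c-.0555*l
env.move_pose(G+.12*z,down(yaw+np.pi/2)); env.movel(G+.09*z,.08)
env.hold(.3);b=rd();np.save("b.npy",b);show("hover",b)
print(env.movel(G+.0765*z,.015,f_stop=3));env.hold(.2);show("down",b)
print(monitor.current_gripper_width())
E
```

```text
hover F c,l,z [0. 0. 0.] pos c,l,z mm [-37.67 -55.51  90.48] M [0.04 0.   0.01] 17.51
True
down F c,l,z [-0.9  0.3  9.5] pos c,l,z mm [-38.18 -55.43  78.2 ] M [ 0.03 -0.14  0.02] 18.44
0.059041746286438615
```

```bash
cat >> place.py <<'E'
def push(t,b,goal_c,goal_l,n,g=.00012,gz=.00008,fz=5.):
    """admittance loop: step the commanded target t until forces reach goals"""
    for i in range(n):
        f=rd()-b;e=np.array([goal_c+f@c,goal_l+f@l]);ez=f[2]-fz
        s=np.clip(e*g,-.0008,.0008)
        t=t+s[0]*c+s[1]*l+np.clip(ez*gz,-.0002,.0002)*z
        env.movel(t,.02)
        if abs(e).max()<1.5 and abs(ez)<2:break
    return t
E
python3 - <<'E'
from place import *
b=np.load("b.npy");t=np.array(monitor.current_position())
print(env.movel(t+.0003*z+.016*c,.02,f_stop=12));show("c",b)
t=np.array(monitor.current_position())
print(env.movel(t+.018*l,.02,f_stop=12));show("l",b)
np.save("t.npy",monitor.current_position())
E
```

```text
True
c F c,l,z [-2.1 -1.   8.3] pos c,l,z mm [-37.97 -55.42  78.38] M [ 0.01 -0.1  -0.01] 18.81
True
l F c,l,z [-0.6 -1.9  5.8] pos c,l,z mm [-37.7  -48.65  78.43] M [-0.13 -0.18  0.02] 19.35
```

```bash
python3 - <<'E'
from place import *
b=np.load("b.npy");t=np.load("t.npy")
t=t-.002*l;env.movel(t,.02);show("back",b)
for k in range(3):
    t=push(t,b,14,0 if k<2 else 5,12);show("c",b)
np.save("t.npy",t);print(((t-C)@c*1e3).round(2),((t-C)@l*1e3).round(2),t[2])
E
```

```text
back F c,l,z [0.3 4.8 6.2] pos c,l,z mm [-37.71 -49.7   78.41] M [ 0.88 -0.06  0.11] 19.6
c F c,l,z [-8.3 -0.6  8.9] pos c,l,z mm [-29.9  -49.96  78.55] M [-0.27  1.3  -0.1 ] 22.6
c F c,l,z [-13.9   0.7   5.5] pos c,l,z mm [-29.73 -49.88  78.77] M [-0.54  2.14 -0.35] 25.6
c F c,l,z [-14.3  -4.3   4.9] pos c,l,z mm [-29.71 -49.83  78.79] M [-1.22  2.11 -0.39] 26.6
-24.58 -49.22 0.080871115339337
```

```bash
python3 - <<'E'
from place import *
b=np.load("b.npy");t=np.load("t.npy")
for k in range(3):
    t=push(t,b,15,16,12,g=.00015);show("cl",b)
np.save("t.npy",t);print(((t-C)@c*1e3).round(2),((t-C)@l*1e3).round(2),t[2],monitor.current_gripper_width(),monitor.current_tcp_rot())
env.hold(.5);show("hold",b)
for n in("scene","side"):
    cv2.imwrite(f"pics/{n}5.png",eyes.capture(n)["image"])
a=cv2.imread("pics/scene5.png");b=cv2.imread("pics/side5.png");f=lambda i,x,y:cv2.resize(i[y:y+140,x:x+100],(400,560),interpolation=cv2.INTER_CUBIC)
cv2.imwrite("pics/c5.png",np.hstack([f(a,300,160),f(b,210,140)]))
E
```

```text
cl F c,l,z [-14.6 -15.5   4.8] pos c,l,z mm [-29.64 -48.26  79.03] M [-3.13  1.79 -0.66] 28.6
cl F c,l,z [-16.2 -15.2   5.1] pos c,l,z mm [-29.62 -48.29  79.03] M [-3.13  1.8  -0.61] 28.85
cl F c,l,z [-14.4 -15.8   4.4] pos c,l,z mm [-29.65 -48.29  79.04] M [-3.17  1.79 -0.62] 29.1
-24.63 -44.24 0.08102221032331404 0.05904022191345427 [-0.00233046  0.59623451  0.80274406 -0.01004777]
hold F c,l,z [-14.9 -16.7   5.2] pos c,l,z mm [-29.64 -48.3   79.05] M [-3.19  1.78 -0.62] 29.6
```

View pics/c5.png

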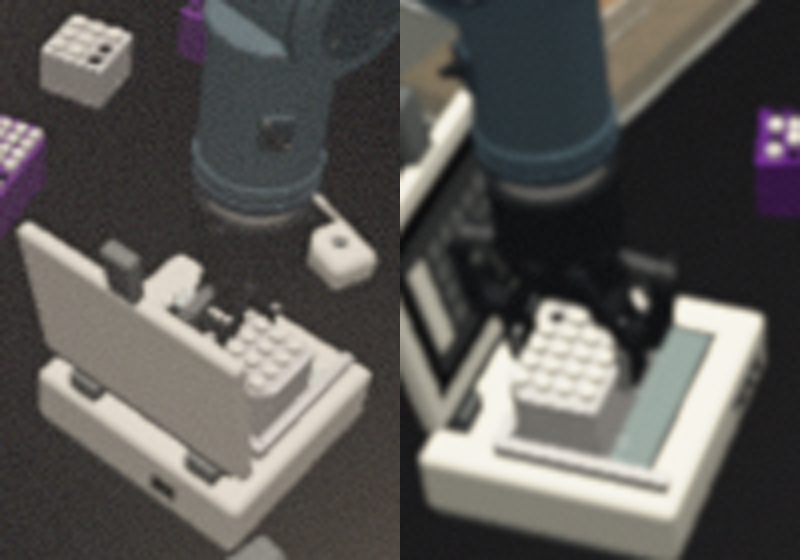

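The block sits in the corner with its foot behind the left fence at crop (580,460), and the lid still stands. The arm's compliance has tilted the tool about 1.2°, so I'll counter-rotate the commanded attitude to keep the block flat and square.

```bash
cat >> place.py <<'E'
Rd=rot(down(yaw+np.pi/2))
def wxyz(r): q=r.as_quat();return [q[3],q[0],q[1],q[2]]
def tilt():
    v=(rot(monitor.current_tcp_rot())*Rd.inv()).as_rotvec();return v
E
python3 - <<'E'
from place import *
b=np.load("b.npy");t=np.load("t.npy")
tl=lambda:np.round(np.array([tilt()@c,tilt()@l,tilt()[2]])*1e3,1)
print("tilt about c,l,z mrad",tl())
cor=np.zeros(3)
for k in range(14):
    v=tilt();cor=cor-.4*v
    f=rd()-b
    t=t+np.clip(15+f@c,-4,4)*.00015*c+np.clip(15+f@l,-4,4)*.00015*l+np.clip((f[2]-7.5)*8e-5,-.0002,.0002)*z
    env.movel(t,.02,attitude=wxyz(R.from_rotvec(cor)*Rd))
    if k%3==1:print(tl());show("",b)
env.hold(.4);print(tl());show("end",b);print(cor,monitor.current_gripper_width())
np.save("t.npy",t);np.save("cor.npy",cor)
E
```

```text
tilt about c,l,z mrad [-8.2 18.9 -0.9]
[-1.   2.8 -0.2]
 F c,l,z [-15.7 -15.1   5.4] pos c,l,z mm [-29.9  -48.23  78.6 ] M [-3.42  1.87 -0.64] 30.2
[-0.1  0.1 -0.1]
 F c,l,z [-15.2 -14.6   6.5] pos c,l,z mm [-29.96 -48.23  78.53] M [-3.28  1.93 -0.71] 30.95
[-0.1 -0.2 -0. ]
 F c,l,z [-16.  -14.7   7.6] pos c,l,z mm [-29.93 -48.23  78.53] M [-3.35  1.93 -0.73] 31.7
[-0.1 -0.1 -0.1]
 F c,l,z [-15.3 -14.5   7.3] pos c,l,z mm [-29.94 -48.24  78.53] M [-3.36  1.85 -0.74] 32.45
[-0.  -0.2  0. ]
 F c,l,z [-15.5 -14.8   7.3] pos c,l,z mm [-29.96 -48.23  78.51] M [-3.39  1.78 -0.72] 33.2
[-0.  -0.3 -0. ]
end F c,l,z [-15.7 -16.    7.8] pos c,l,z mm [-29.95 -48.23  78.53] M [-3.34  1.75 -0.73] 33.6
[ 0.00795873 -0.00885592  0.00093152] 0.05898393948927949
```

Level now. The remaining z-moment of -0.73 Nm suggests the block is yawed slightly CCW against the fences, so I'll rotate it clockwise until the moment balances.

```bash
python3 - <<'E'
from place import *
b=np.load("b.npy");t=np.load("t.npy");cor=np.load("cor.npy")
for k in range(16):
    mz=np.array(monitor.current_moment())[2]
    if abs(mz)<.08:break
    v=tilt();cor=cor-.4*np.array([v[0],v[1],0])+[0,0,np.clip(mz*.004,-.002,.002)]
    f=rd()-b
    t=t+np.clip(15+f@c,-4,4)*.00015*c+np.clip(15+f@l,-4,4)*.00015*l+np.clip((f[2]-7.5)*8e-5,-.0002,.0002)*z
    env.movel(t,.02,attitude=wxyz(R.from_rotvec(cor)*Rd))
    print(round(cor[2]*1e3,2),round(tilt()[2]*1e3,2),round(np.array(monitor.current_moment())[2],2))
env.hold(.4);show("end",b);print((tilt()*1e3).round(2))
np.save("t.npy",t);np.save("cor.npy",cor)
E
```

```text
-1.07 -1.18 -0.32
-2.35 -1.86 -0.15
-2.94 -2.16 -0.06
end F c,l,z [-15.  -14.2   7.3] pos c,l,z mm [-29.95 -48.2   78.52] M [-3.28  1.74 -0.01] 34.75
[-0.18 -0.14 -2.12]
```

```bash
python3 - <<'E'
from place import *
b=np.load("b.npy");env.hold(.5);show("final",b);print(monitor.current_gripper_width(),order.job_done())
E
```

```text
final F c,l,z [-14.6 -13.8   7.4] pos c,l,z mm [-29.93 -48.25  78.51] M [-3.21  1.78 -0.05] 35.25
the job is handed in; nothing more can be done
0.058370618638261776 None
```

I handed the job in at about 35 s: the lid stands at about 105° (set by the arm's arc, and only roughly confirmed in the images), and the oblong block is still gripped, flat on the glass and pressed into the corner with about 14 N on each fence.

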